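Load the slide carrier under the stage's sprung clips

ROBOT

A 6-joint arm with a two-finger parallel gripper is mounted at the origin on a cart in front of the work surface, level with it; the furniture and walls round the work are solid. World frame = base frame: x ahead of the robot, y to its left, z up, the work surface at z = 0. Lengths are in m, angles in rad, forces in N, time in s.
With the tool pointing down it reaches from about 0.325 to 0.775 m from the base axis. Payload 5.5 kg.
Tool frame: the origin (TCP) lies on the centre line of the jaws, within the pads' length; the fingertips stand ahead of it and the grasp point (between the pads) lies 2 mm behind it (r.tip_extent is the z of the fingertips in the tool frame, in m); z points along the fingers, y is the line along which they close (so a half turn about z gives the same grasp; the last joint's range is limited). The gripper opens to 88 mm and grips with 3 to 60 N. Pads are 20 mm wide; open, the fingers measure 115 mm over their backs; the gripper's body (75 mm by 178 mm) begins 61 mm behind the grasp point.
Start: joints at [-0.057, 0.091, 1.231, -0, 1.82, -0.057], TCP at [0.6, -0, 0.24] pointing down, gripper open.
Joint ranges: [-2.87, 2.87], [-0.86, 2.18], [0.17, 2.46], [-1.51, 4.65], [0.06, 2.69], [-2.65, 2.65]. Speed limits (rad/s): [2.57, 2.57, 3.01, 3.14, 3.14, 3.14].

INTERFACE

Orientations are given as a rotation vector (axis times angle).
In Python, from rig import r gives the robot as it stands. The module is installed in compiled form; this text tells all that it offers. Calls block until the motion is done:
- r.move_ptp(position, orientation): joint-space move of the TCP to a pose.
- r.move_linear(position, attitude=None, speed=0.15, contact_N=None): straight line of the TCP; attitude=None keeps the orientation; speed is the mean speed in m/s. With contact_N (N) it stops when the force on the tool has changed by that much, and returns True; else False.
- r.move_j(angles): joint-space move.
- r.command_gripper(opening, force=None): finger opening in m; force is the grip in N (None keeps the last); returns when the fingers have stopped.
- r.wait(seconds).
- r.solve_ik(position, orientation): joint angles nearest the present ones, or None.
- r.state(): the state.
- r.camera(name): name is "scene" or "side" or "wrist"; returns the picture (480x640x3 uint8, blue, green, red); there is no depth.
- r.camera_model(name): a dict with "camera_matrix" (3x3 intrinsics, pixels), "R" (3x3) and "t" (3): a world point X has camera coordinates R X + t; the wrist camera has in their place "hand_eye" (4x4, takes a point from camera to tool coordinates, whose origin is the TCP and whose axes are the flange's). Camera axes: x right, y down, z forward; pixel columns grow to the right and rows downward; lengths in m; the calibration is good to about 2 mm. A picture is of the moment at which its call begins: read the wrist's pose just before it. camera_model takes no time and is no camera call.
A pose or a line that the arm cannot do raises r.Unreachable and nothing moves.
- r.job_done(): hands the job in; it is judged then, once.
The state is a dict: "time": time; "joint_pos": joint angles; "dq": joint speeds; "tau": joint torques, N m; "tcp_pos": TCP position; "eef_rot": TCP orientation; "force": force on the tool from outside, world axes, zero at the start; "torque": the same for the moment, N m; "opening": finger opening in m; "grasp_force": force on a finger pad.
Only numpy, scipy, OpenCV 4.12 (cv2) and the standard library are available. Lean on these libraries where they do the work, as an engineer would, in place of code of your own. Each camera call takes 0.05 s, during which the arm holds its last target. There are 200 camera calls.

TASK

Take the blue slide carrier by its grip rib, set it flat between the guide rails of the inspection stage with its bare metal front rail towards the clips, and slide it in until both sprung clips have ridden up over the front rail and snapped down behind it. The clip bar may be set anywhere along its slot, so feel for the snap, and never press harder than 20 N on the clips. Leave the carrier latched, flat and let go of, and leave the marker, tape reel and vent filter where they lie.

Things in the scene. Friction and masses are not known exactly. Their poses are not given: they have to be found in the camera images.
- carrier: Loose slide carrier 124 (x) x 64 (y) mm, 0.13 to 0.25 kg. Origin: centre of underside; z up, x to its front. From the front: bare metal front rail x 42 to 62, 7 mm high; glass on the 3 mm base plate x 14 to 42; blue shoulder x 6 to 14, 18 mm high (all full width); blue deck x -62 to 6, 5 mm high, carrying the upright grip rib.
- rib (a point): Middle of the carrier's blue grip rib, 34 mm above its underside (carrier x -32, y 0). The rib is 40 mm long (carrier x -52 to -12), 14 mm thick (y -7 to 7), top 36 mm above the underside. Grip it across y; its rear face (carrier x -52) can also be pushed.
- stage: Fixed inspection stage 256 (x) x 104 (y) mm, flat polished metal top 28 mm up. Origin: centre of underside; z up, x is the sliding-in direction, from the open mouth (x -128) to the clips. Two steel guide rails 6 mm high, x -90 to 66, inner faces at y +-34.5 (carrier has 2.5 mm play each side), flaring outwards in front of that (x -117 to -90). Carrier axes go along stage axes.
- set_down (a point): Point on the stage top (stage x -72, y 0, z 28 mm). A carrier set down with its origin here lies between the rails, clear of the lips (its rear 6 mm overhang the mouth). Sliding it on along stage x, its front rail meets the lips after about 32 mm and the clips have snapped after about 68 mm, each +-14 mm with the setting of the clip bar.
- clip_feet (a point): Point fixed on the stage top (stage x 38, y 0, z 28 mm), where the rear face of the clip feet stands with the clip bar at mid-setting. The bar is clamped anywhere up to 14 mm either way along stage x, differently each time; this is not reported. From the feet the lips slope up 28 degrees to tips 26 mm nearer the mouth, 12 mm above the top.
- clip_unit: Clip unit on the stage's far end: a fixed steel sole, 44 (x) x 98 (y) x 2 mm, with the dark clip bar clamped on it by two black thumbscrews and both clips hinged on the bar, pivots 12 mm above the stage top. Origin: centre of the sole's underside, always at stage x 100, y 0, z 28 mm; it does not tell where the bar is clamped.
- clip_left (a joint): Left (stage y +18) clip, polished spring steel, 10 mm wide, reaching towards the mouth from a dark clip bar. Angle in rad: 0 at rest on nothing (foot 1.5 mm above the top), about 0.09 riding on the front rail, 0.02 to 0.03 snapped down behind it. Raising both clips takes a push of about 2 to 8 N in all.
- clip_right (a joint): Right (stage y -18) clip; same values as the left. After the snap the carrier is free for about 2 mm; then its shoulder comes hard against both lip tips: a firm stop where the push rises steeply. Once snapped, the carrier cannot be drawn back out.
- marker: Bystander: white marker pen with black cap, 16x134x19 mm, lying on the bench. Origin: centre of its underside.
- ptfe_reel: Bystander: white tape reel with blue core, 52 mm diameter, 16 mm high. Origin: centre of its underside.
- vent_filter: Bystander: white disc filter with a central spigot, 60 mm diameter, 25 mm high. Origin: centre of its underside.
Mind the look-alikes: they are no part of the job. Leave any pink look-alike of the carrier alone.

How it is judged:
On the way, in this order (a step that is already met when the one before it is completed fails the run):
1. the carrier lies flat on the stage between the guide rails, in front of the clips, which are still down (y of carrier in the frame of stage between -0.006 and 0.006 m and z of carrier in the frame of stage between 0.026 and 0.031 m and angle between the x axis of carrier and the x axis of stage, either way round below 0.08 rad and angle between carrier's own z axis and vertical below 0.05 rad and x of carrier in the frame of stage between -0.11 and -0.03 m and value of joint each of clip_left, clip_right below 0.05 rad), for 0.1 s.
2. both clips ride up on the carrier's front rail, the carrier lying in the guide (y of carrier in the frame of stage between -0.006 and 0.006 m and z of carrier in the frame of stage between 0.026 and 0.031 m and angle between the x axis of carrier and the x axis of stage, either way round below 0.08 rad and angle between carrier's own z axis and vertical below 0.05 rad and value of joint each of clip_left, clip_right above 0.065 rad), for 0.02 s.
At the end, for the whole second after the job is handed in: The carrier lies at rest flat on the stage (underside within 3 mm of the top, tilt under 0.05 rad), between the rails (within 6 mm and 0.08 rad of the guide's line), origin past stage x -19.2 mm, with both clips snapped down on it behind its front rail (each clip angle 0.01 to 0.04 rad) (y of carrier in the frame of stage between -0.006 and 0.006 m and z of carrier in the frame of stage between 0.026 and 0.031 m and angle between the x axis of carrier and the x axis of stage, either way round below 0.08 rad and angle between carrier's own z axis and vertical below 0.05 rad and x of carrier in the frame of stage above -0.0192 m and value of joint clip_left between 0.01 and 0.04 rad and value of joint clip_right between 0.01 and 0.04 rad and linear speed of carrier below 0.01 m/s); the robot touches nothing.
It fails at once if the carrier or the robot presses on the clip unit with more than 20 N (contact force between any of carrier, the fingers, the arm and clip_unit above 20 N).
It fails at once if the marker, tape reel or vent filter is moved more than 30 mm (distance of any of marker, ptfe_reel, vent_filter from where it was at the start of the episode above 0.03 m).
It also fails if it takes over 51 s, if anything falls off the work surface, if the arm or the gripper's body presses on something with over 40 N, if the wrist force passes 120 N, or if a joint passes its speed limit or range.

## Working session

There is one attempt and no reset: what is moved stays moved. The work goes in short steps, each a Python script; the robot and the scene stay as the last script left them, time stands still between calls to the robot, and variables do not carry over. Pictures are saved under pics/ and viewed, at most 10 in all, crops included, and the job is handed in when it is done.

```bash
mkdir -p pics; python3 - <<'E'
from rig import r
import cv2
for n in("scene","wrist"):
    if n=="wrist": s=r.state();print(s["tcp_pos"],s["eef_rot"],s["time"],r.tip_extent)
    cv2.imwrite(f"pics/{n}0.png",r.camera(n)); print(r.camera_model(n))
E
```

```text
{'camera_matrix': array([[462.84328545,   0.        , 319.35897226],
       [  0.        , 462.84328545, 237.29066356],
       [  0.        ,   0.        ,   1.        ]]), 'R': array([[ 0.85323603, -0.5212272 ,  0.01762043],
       [-0.37748253, -0.64053692, -0.66874464],
       [ 0.35985443,  0.56394562, -0.74328334]]), 't': array([-0.4086403 ,  0.26311474,  0.68975745])}
[5.99740163e-01 1.41282715e-05 2.38530916e-01] [-2.22046556e+00 -2.22041690e+00  1.98917279e-03] 0.05 0.017
{'camera_matrix': array([[403.60592586,   0.        , 321.82065805],
       [  0.        , 403.60592586, 239.52519457],
       [  0.        ,   0.        ,   1.        ]]), 'hand_eye': array([[-1.23958143e-04, -9.64731562e-01, -2.63235631e-01,
         7.13264453e-02],
       [ 9.99999409e-01, -4.04029720e-04,  1.00982588e-03,
        -3.36259868e-04],
       [-1.08056592e-03, -2.63235350e-01,  9.64731042e-01,
        -1.44401856e-01],
       [ 0.00000000e+00,  0.00000000e+00,  0.00000000e+00,
         1.00000000e+00]])}
```

View pics/scene0.png

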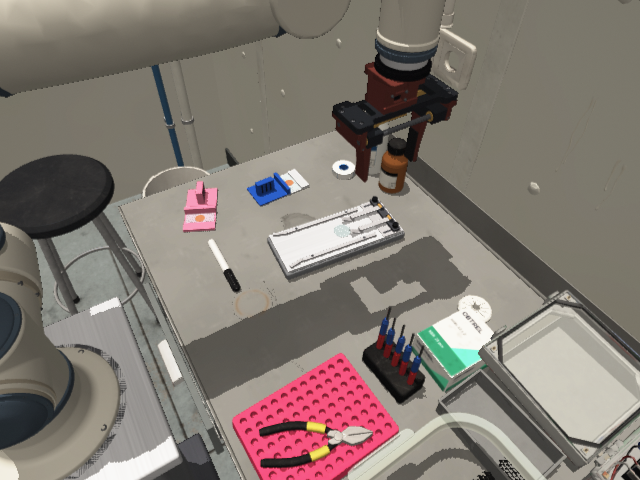

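View pics/wrist0.png

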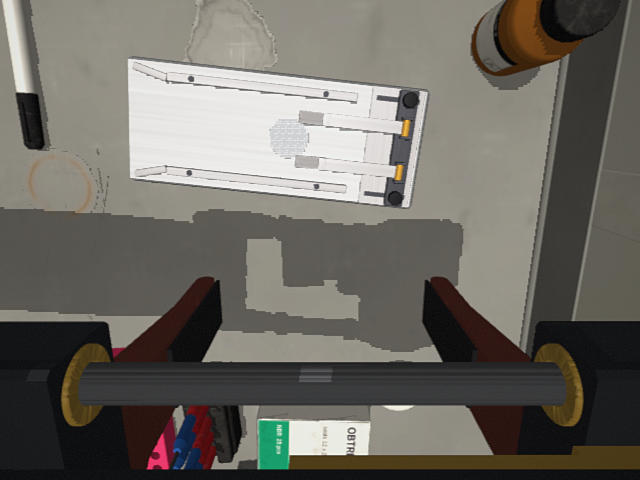

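The scene view shows the blue carrier at about (275,187) with its front to the right, the stage at (335,237) with its mouth to the left, and the pink look-alike at (200,207). In the wrist view the stage top's corners are about (129,57), (430,90), (411,208) and (131,180), and the clips are on the right.

```bash
cat > h.py <<'E'
from rig import r
import numpy as np, cv2
from scipy.spatial.transform import Rotation as R
def wcam(s):
    m=r.camera_model("wrist"); T=np.eye(4); T[:3,:3]=R.from_rotvec(s["eef_rot"]).as_matrix(); T[:3,3]=s["tcp_pos"]
    return m["camera_matrix"],T@m["hand_eye"]
def scam(n):
    m=r.camera_model(n); T=np.eye(4); T[:3,:3]=m["R"].T; T[:3,3]=-m["R"].T@m["t"]; return m["camera_matrix"],T
def ray(c,uv,z):
    K,T=c; d=T[:3,:3]@np.linalg.solve(K,[uv[0],uv[1],1]); p=T[:3,3]; return p+d*(z-p[2])/d[2]
def proj(c,X):
    K,T=c; q=K@(T[:3,:3].T@(np.asarray(X)-T[:3,3])); return q[:2]/q[2]
def down(yaw): # tool y (closing line) at world angle yaw, z down
    y=np.array([np.cos(yaw),np.sin(yaw),0]); z=np.array([0,0,-1.]); return R.from_matrix(np.c_[np.cross(y,z),y,z]).as_rotvec()
E
python3 - <<'E'
from h import *
c=wcam(r.state())
for uv in [(129,57),(430,90),(411,208),(131,180)]: print(ray(c,uv,.028))
c=scam("scene")
for uv in [(248,188),(294,170),(309,183),(262,204)]: print(ray(c,uv,.004))
print(ray(c,(344,169),.01),ray(c,(205,195),.03))
E
```

```text
[0.44291524 0.12808934 0.028     ]
[0.68902482 0.10281873 0.028     ]
[0.67904682 0.00366472 0.028     ]
[0.43214172 0.02858394 0.028     ]
[0.47507091 0.29708931 0.004     ]
[0.59325241 0.29967606 0.004     ]
[0.60021165 0.24332713 0.004     ]
[0.47881352 0.23582195 0.004     ]
[0.69094973 0.23857742 0.01      ] [0.37777306 0.29517017 0.03      ]
```

```bash
python3 - <<'E'
from h import *
for y in (-np.pi/2+.03,np.pi/2+.03): print(r.solve_ik([.47,.269,.22],down(y)))
r.move_ptp([.45,.269,.24],down(-np.pi/2+.03))
s=r.state();print(s["tcp_pos"],s["eef_rot"],s["time"],s["joint_pos"])
cv2.imwrite("pics/w1.png",r.camera("wrist"))
E
```

```text
[ 4.57007519e-01 -6.95443340e-02  1.42717855e+00 -4.44089210e-16
  1.78395844e+00  1.99780385e+00]
[ 0.45700752 -0.06954433  1.42717855  0.          1.78395844 -1.14378881]
[0.45020582 0.26874485 0.23996546] [3.14109252e+00 4.72801996e-02 2.57376221e-05] 1.9 [ 4.73359904e-01 -1.12507731e-01  1.43228182e+00 -1.41095951e-04
  1.82186772e+00  2.01401915e+00]
```

View pics/w1.png

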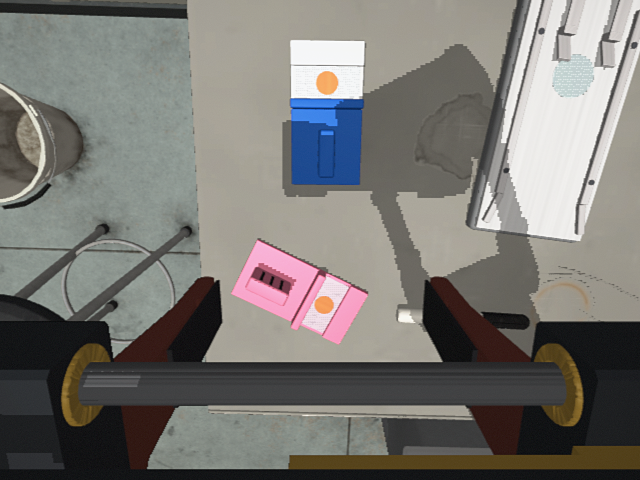

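The carrier's front corners are at (290,40) and (365,41), its rear corners at (291,184) and (360,185), and the rib top spans about (319..335, 131). The marker and the pink part lie nearer the base.

```bash
python3 - <<'E'
from h import *
c=wcam(r.state())
P=[ray(c,uv,z) for uv,z in [((290,40),.007),((365.5,41),.007),((360,185),.005),((291,184),.005)]]
for p in P: print(p)
f=(P[0]+P[1])/2; b=(P[2]+P[3])/2; d=f-b; print(np.linalg.norm(d),np.arctan2(d[1],d[0]),(f+b)/2, np.arctan2(*(P[2]-P[3])[:2]), np.arctan2(*(P[1]-P[0])[:2]))
y=np.arctan2(d[1],d[0]); C=(f+b)/2
for x,yy in((-52,7),(-12,7),(-12,-7),(-52,-7)):
    print(proj(c,[C[0]+(x*np.cos(y)-yy*np.sin(y))/1e3,C[1]+(x*np.sin(y)+yy*np.cos(y))/1e3,.036]))
# hi-res rib crop
im=cv2.imread("pics/w1.png")[110:200,280:375]; a=cv2.resize(im,None,fx=6,fy=6,interpolation=cv2.INTER_NEAREST)
b=cv2.resize(cv2.imread("pics/wrist0.png")[70:215,270:440],None,fx=4,fy=4,interpolation=cv2.INTER_NEAREST)
cv2.imwrite("pics/c1.png",a);cv2.imwrite("pics/c2.png",b)
E
```

```text
[0.59499431 0.29959633 0.007     ]
[0.59613278 0.23509285 0.007     ]
[0.47286597 0.23289554 0.005     ]
[0.47188408 0.29769833 0.005     ]
0.12322177300516234 0.01662058662693574 [0.53396928 0.26632076 0.006     ] 3.1264417815027037 3.1239448122540807
[317.86634575 177.91377391]
[318.37024694 129.64148644]
[335.17841704 129.86896813]
[334.16639278 178.12701456]
```

View pics/c1.png

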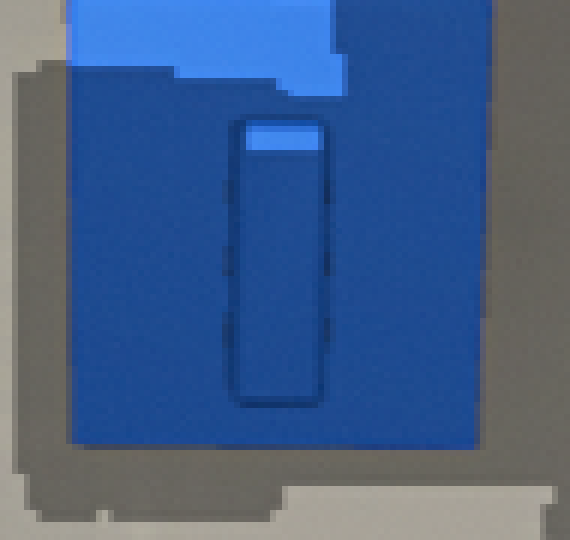

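View pics/c2.png

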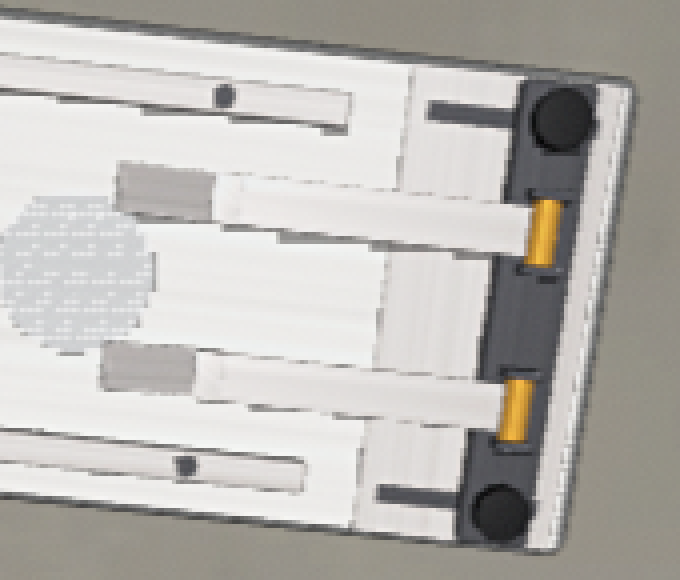

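```bash
python3 - <<'E'
from h import *
from scipy.optimize import least_squares
m=r.camera_model("wrist"); T=np.eye(4)
T[:3,:3]=R.from_rotvec([-2.22046556e+00,-2.22041690e+00,1.98917279e-03]).as_matrix(); T[:3,3]=[5.99740163e-01,1.41282715e-05,2.38530916e-01]
c=(m["camera_matrix"],T@m["hand_eye"])
for a,b,z in [((373,86),(359.5,202),.03),((357,97),(345.5,189),.034),((191,78),(189,172),.034),((326,93),(316,186),.034),((129,57),(131,180),.028),((429,91),(411,208),.028)]:
    A,B=ray(c,a,z),ray(c,b,z); d=A-B; print((A+B)/2, np.linalg.norm(d)*1e3, np.arctan2(-d[0],d[1]))
# crop tips pixel -> z .04
for uv in ((299,115),(295.5,162)): print(ray(c,uv,.040))
E
```

```text
[0.63754862 0.05816994 0.03      ] 96.66716431972613 -0.09058069535439753
[0.62452892 0.05979036 0.034     ] 75.80929141421416 -0.10906784741140425
[0.49007465 0.07436811 0.034     ] 75.76250500593409 -0.1074489467874273
[0.5990826  0.06263463 0.034     ] 76.32210042909273 -0.11097535840872694
[0.43791965 0.07892069 0.028     ] 100.10962954975973 -0.10732809732756717
[0.68403705 0.05344179 0.028     ] 98.74729230633726 -0.09358540848626916
[0.58136702 0.08320677 0.04      ]
[0.57787513 0.04559968 0.04      ]
```

Refined geometry: the rib's predicted outline matches the crop to within 1 px. The stage axis line is consistent at yaw -0.105 with its origin near (0.559, 0.067), and the lip tips are about 20 mm past the origin. Next I pick up the carrier and hover over the stage.

```bash
cat >> h.py <<'E'
SO=np.array([.5594,.0666]); SY=-.105; GX=-.027
def rot(a): return np.array([[np.cos(a),-np.sin(a)],[np.sin(a),np.cos(a)]])
def st(x,y=0): return SO+rot(SY)@[x,y]      # stage -> world xy
def tostage(p): return rot(-SY)@(np.asarray(p)[:2]-SO)
E
python3 - <<'E'
from h import *
C=np.array([.5340,.2663]); y=.0166; g=C+rot(y)@[GX,0]; o=down(y-np.pi/2)
r.command_gripper(.05)
r.move_ptp([*g,.10],o)
print(r.move_linear([*g,.026],speed=.08,contact_N=10), r.state()["tcp_pos"])
print(r.command_gripper(0,40)); s=r.state(); print(s["opening"],s["grasp_force"],s["force"],s["tcp_pos"])
r.move_linear([*g,.12],speed=.12)
s=r.state(); print(s["opening"],s["force"],s["torque"])
o2=down(SY-np.pi/2)
r.move_ptp([*st(-.072+GX),.12],o2)
r.move_linear([*st(-.072+GX),.074],speed=.08)
s=r.state(); print(s["tcp_pos"],s["time"])
cv2.imwrite("pics/w2.png",r.camera("wrist"))
cv2.imwrite("pics/s2.png",r.camera("side"))
E
```

```text
False [0.50746333 0.26605339 0.02677206]
False
0.01371801508209665 39.993581771850586 [-0.56164597  0.16902078  0.22939307] [0.50702645 0.26595621 0.02609825]
0.014066425596396575 [ 0.52397821 -0.07760421 -2.12280711] [0.01246971 0.15590939 0.0274401 ]
[0.46107892 0.07699394 0.07414614] 7.5333
```

View pics/w2.png

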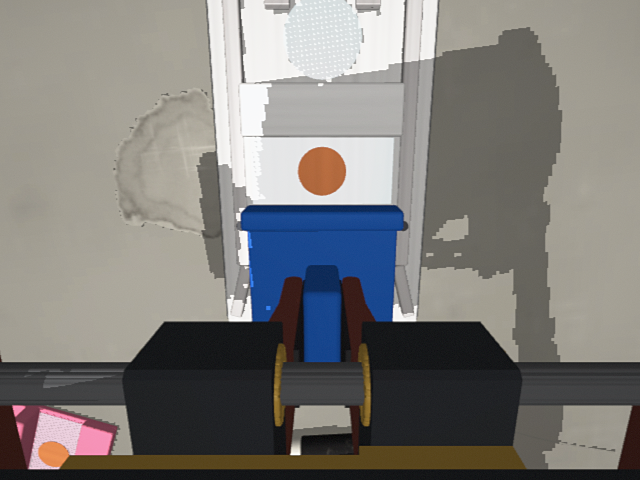

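View pics/s2.png

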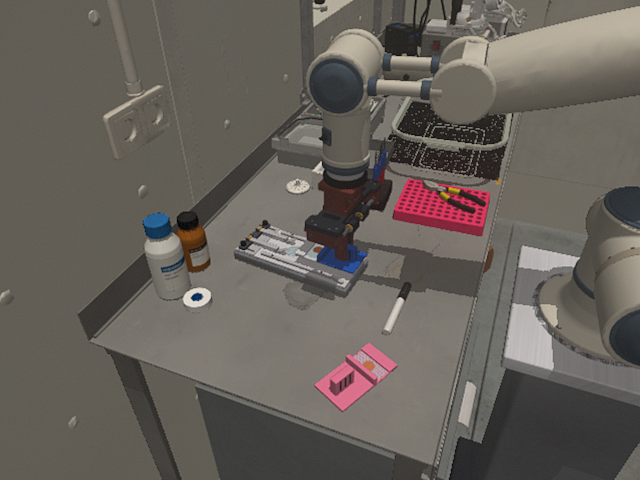

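The carrier is centred over the guide: its front rail spans columns 240–405, the rails' inner edges are at about 243 and 403, and its front points to the clips. Next I lower it, release it and check.

```bash
python3 - <<'E'
from h import *
p=st(-.072+GX)
print(r.move_linear([*p,.0525],speed=.02,contact_N=6)); s=r.state(); print(s["tcp_pos"],s["force"],s["torque"])
r.command_gripper(.03); r.wait(.3)
s=r.state(); print(s["tcp_pos"],s["force"],s["time"])
im=r.camera("wrist"); cv2.imwrite("pics/w3.png",im)
E
```

```text
True
[0.46101779 0.07697136 0.0540512 ] [0.1123945  0.70056782 3.87956628] [ 0.06579193 -0.0278047  -0.03437075]
[0.45989046 0.07688256 0.05260737] [-0.12332695  0.05966207 -0.08608998] 9.35
```

View pics/w3.png

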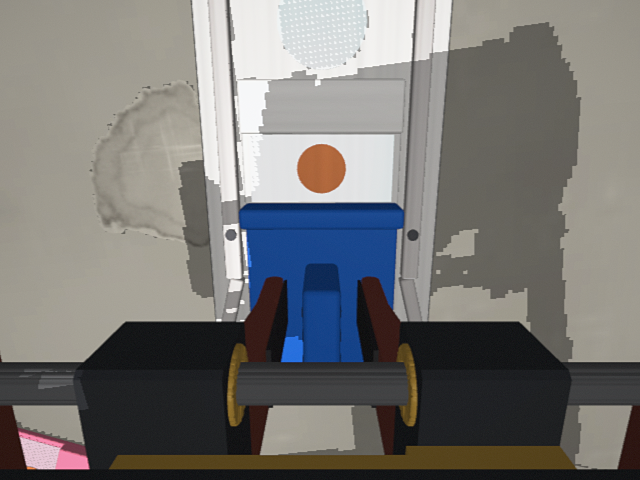

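It lies flat between the rails. Next I regrip lightly and slide it in with a force guard.

```bash
python3 - <<'E'
from h import *
r.move_linear([*st(-.072+GX),.054],speed=.03)
r.command_gripper(0,20); s=r.state(); print(s["opening"],s["force"])
def log(t): s=r.state(); q=tostage(s["tcp_pos"]); print(t,np.round((q-[GX,0])*1e3,2),s["tcp_pos"][2].round(4),np.round(rot(-SY)@s["force"][:2],2),s["force"][2].round(2),round(s["time"],2))
x=-.052; print(r.move_linear([*st(x+GX),.054],speed=.03,contact_N=8)); log(x)
while x<.03:
    x+=.004
    h=r.move_linear([*st(x+GX),.054],speed=.012,contact_N=9); log(h)
    if h: break
E
```

```text
0.014287921690355088 [ 0.03275587  0.00594776 -0.07060029]
False
-0.052 [-5.186e+01 -4.000e-02] 0.054 [0.73 0.21] -0.74 10.87
False [-4.789e+01  2.000e-02] 0.054 [ 1.57 -0.61] -0.3 11.35
False [-4.384e+01  1.000e-02] 0.054 [0.42 0.64] -0.69 11.83
False [-3.984e+01 -1.000e-02] 0.054 [-0.09  0.33] -0.27 12.32
False [-35.84  -0.  ] 0.054 [ 1.21 -0.17] -0.33 12.8
False [-3.202e+01  1.000e-02] 0.054 [-1.78  0.28] 0.39 13.28
False [-2.791e+01  1.000e-02] 0.054 [-1.45  0.33] 1.37 13.77
False [-23.93  -0.  ] 0.054 [-2.35  0.03] 1.63 14.25
False [-19.6   -0.04] 0.054 [1.67 0.39] -1.53 14.73
False [-15.78  -0.03] 0.054 [-1.03 -0.42] -1.7 15.22
False [-11.78  -0.  ] 0.054 [0.15 0.23] -0.34 15.7
False [-7.78 -0.  ] 0.054 [-0.65  0.39] -1.52 16.18
False [-3.79 -0.01] 0.054 [0.45 0.37] -1.34 16.67
False [0.21 0.  ] 0.054 [-1.05  0.96] -0.87 17.15
False [ 4.26 -0.03] 0.054 [-0.32 -0.01] -0.47 17.63
True [5.12 0.03] 0.054 [-1.48  0.  ] 4.13 17.91
```

```bash
python3 - <<'E'
from h import *
def log(t): s=r.state(); q=tostage(s["tcp_pos"]); print(t,np.round((q-[GX,0])*1e3,2),np.round(rot(-SY)@s["force"][:2],2),s["force"][2].round(2),round(s["time"],2))
q=tostage(r.state()["tcp_pos"])[0]
log(r.move_linear([*st(q+.006),.054],speed=.008,contact_N=9))
log(r.move_linear([*st(q-.005),.054],speed=.008,contact_N=5))
s=r.state()
a=cv2.resize(r.camera("wrist")[0:250,170:480],None,fx=2.4,fy=2.4,interpolation=cv2.INTER_CUBIC); cv2.imwrite("pics/w4.png",a)
E
```

```text
True [5.21 0.06] [-0.38 -0.04] 3.73 18.37
True [2.66 0.01] [ 0.3  -0.41] 1.94 18.79
```

View pics/w4.png

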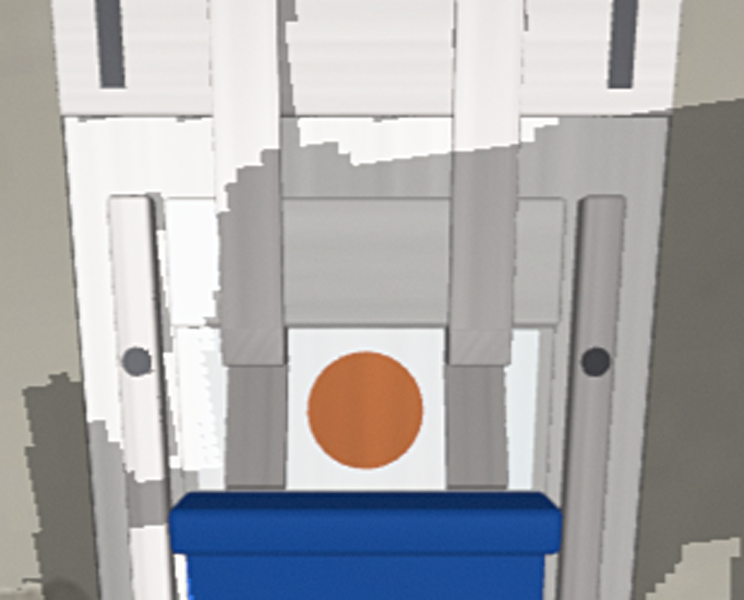

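The front rail is clear past both clip feet, and the lip tips stop just short of the blue shoulder. The firm stop and the pull-back stop are 2.5 mm apart, so both clips have snapped down behind the rail. I centre the carrier in that play, release it, retreat and hand in.

```bash
python3 - <<'E'
from h import *
r.move_linear([*st(.004+GX),.054],speed=.01,contact_N=6)
r.command_gripper(.03); r.wait(.2)
p=r.state()["tcp_pos"]; r.move_linear([p[0],p[1],.16],speed=.08); r.wait(.3)
cv2.imwrite("pics/w5.png",r.camera("wrist")); print(r.state()["time"])
E
```

```text
21.6
```

View pics/w5.png

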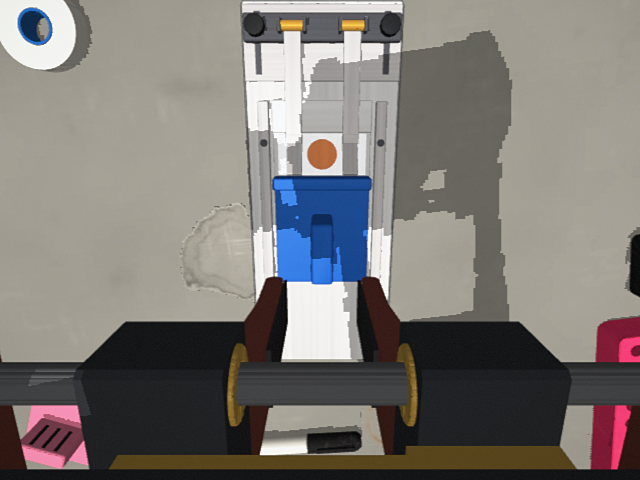

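The carrier is latched, released and lying between the rails (deck at about (322,230)), and the gripper is clear above it.

```bash
python3 -c "
from rig import r
print(r.job_done())"
```

```text
the job is handed in; nothing more can be done
None
```

The carrier is in the stage with both clips snapped down behind its front rail, flat and let go of, and I handed the job in after about 22 s of the 51 s allowed; the hand-in call returned no verdict.

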